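# Draw the dryer's lint screen and hold it level over the bin

### The job

Pull the lint screen up by its handle out of the slot in the dryer's top, turn it level with its mesh face up, and hold it by the handle centred over the open waste bin, at least a few centimetres clear of the rim, ready to be wiped off. Finish while still holding it there, still and level, with nothing but the gripper carrying it. Leave the bin and the other things on the dryer where they stand.

Things in the scene. Friction and masses are not known exactly. Their poses are not given: they have to be found in the camera images.
- dryer: white compact dryer beside the counter, fixed, 600 x 600 x 840 mm; origin at the centre of its flat top, at z = 0.09 m. x away from the robot, y to the dryer's front, z up. Console 125 mm high along the back (y below -0.22). Lint slot at x = -0.15, y = -0.12: 178 mm along x, 16 mm along y, 210 mm deep, a plain loose fit without a catch
- screen: grey lint screen, about 0.2 kg, loose in the slot, its axes there parallel to the dryer's. Origin: middle of the flange's underside, on the dryer's top. Flange 198 x 36 x 8 mm (x, y, z); above it the grip, 50 mm in x, 16 in y, z 8 to 50; below it the blade, 170 mm in x, 10 in y, z down to -165. y is the normal of the mesh face (wire mesh, looks to the dryer's front; the other face has ribs)
- grip (a point): where to take hold of the grip: on the screen's axis, 33 mm above the origin, 17 mm below the top of the grip; axes as the screen's
- mesh_mid (a point): centre of the mesh and blade, 82.5 mm below the screen's origin; axes as the screen's
- foot (a point): middle of the blade's lower edge, 165 mm below the screen's origin
- bin: open white waste bin, loose, 240 mm along its x by 190 mm along its y by 110 mm high, wall 4 mm, standing on the dryer's top in front of the slot; origin at the centre of its underside
- bin_rim (a point): centre of the bin's mouth, level with its rim, 110 mm above its origin (200 mm above the counter)
- jar: jar with a lid, 80 mm across, 85 mm high, standing on the dryer beyond the slot; origin at the centre of its underside; leave alone
- carton: paper-faced cardboard carton, 90 x 120 x 60 mm high, on the dryer beside the bin, farther from the robot; origin at the centre of its underside; leave alone
Things that resemble listed ones, but are neither listed nor needed, are in the scene too. Of the things like the screen, leave any that is pink; of the rest the larger one is meant.

How it is judged:
By the outcome, as a careful person would: the job done as asked, in the order asked, and still so for the second after the job is handed in, while the arm keeps its last pose, push and grip.
It also fails if it takes over 45 s, if anything falls off the work surface, if the arm or the gripper's body presses on something with over 40 N, if the wrist force passes 120 N, or if a joint passes its speed limit or range.

### The arm

A 6-joint arm with a two-finger parallel gripper is mounted at the origin on the work surface. World frame = base frame: x ahead of the robot, y to its left, z up, the work surface at z = 0. Lengths are in mm, angles in rad, forces in N, time in s.
With the tool pointing down it reaches from about 325 to 775 mm from the base axis. Payload 9.3 kg.
Tool frame: the origin (TCP) lies between the finger pads, 19 mm behind the fingertips; this is the grasp point; z points along the fingers, y is the direction in which the jaws open and shut (so a half turn about z gives the same grasp; the last joint's range is limited). The gripper opens to 85 mm and grips with 20 to 120 N. Pads are 22 mm wide; open, the fingers measure 114 mm over their backs; the gripper's body (76 mm by 85 mm) begins 54 mm behind the grasp point. The pads swing forward as they close: fully open they stand 13 mm farther back than shut.
Start: joints at [-0.153, 0.259, 0.021, 1.334, 0, 1.418], TCP at [549.997, -0.004, 249.979] pointing down, gripper open.
Joint ranges: [-3.04, 3.04], [-0.91, 1.82], [-1.04, 1.36], [-1.92, 1.95], [-1.52, 1.45], [-3.14, 3.14]. Speed limits (rad/s): [2.22, 2.22, 2.79, 3.14, 3.14, 3.14].

### API

Orientations are given as a 3x3 rotation matrix whose columns are the frame's x, y, z axes.
In Python, from station import read_state, eyes, order gives the robot as it stands.
- The arm moves only by the tool carry_out, never from a script. Its argument "series" is text: rows parted by semicolons, each of 7 numbers parted by spaces: the opening, from 0 (shut) to 1 (fully open), then the shift along the tool's x, y, z in mm, then the turn, a rotation vector about the tool's x, y, z in rad. In form: jaw x y z ax ay az; .... A call has 1 to 5 rows; each row shifts and turns the pose as measured when the row begins, along the tool's axes as they then stand; what a row does not reach is not made up. A row lasts 1/8 s, in which the tool goes at most 62.5 mm and 10.7 degrees, less where a joint would pass 70% of its speed; a pose out of reach is approached as far as the arm can. A call with a gripper value outside its range is refused whole. The fingers move at their own pace and stop on an object; "grip_force" is the grip in N (left out, the last holds). Time passes only in rows, so rows that do not move let the fingers close. It gives the time, the measured TCP pose, the force and the opening at its end, in the units of the state.
- read_state(): the state, without advancing time (a new reading comes with each control period).
- eyes.read_camera(name): name is "scene" or "side" or "wrist"; returns the picture (400x640x3 uint8, red, green, blue); there is no depth.
- eyes.calibration(name): a dict with "fx", "fy", "cx", "cy" (pixels), "R" (3x3) and "t" (3): a world point X has camera coordinates R X + t. Camera axes: x right, y down, z forward; pixel columns grow to the right and rows downward; lengths in mm; the calibration is good to about 2 mm. A picture is of the moment at which its call begins: read the wrist's pose just before it. calibration takes no time and is no camera call; for the wrist camera it gives the pose at the moment of the call.
- order.close_job(): hands the job in, once; it reports no verdict.
The state is a dict: "clock": time; "joint_positions": joint angles; "qd": joint speeds; "effort": joint torques, N m; "tool_pos": TCP position; "tcp_rot": TCP orientation; "wrist_force": force on the tool from outside, world axes, zero at the start; "moment": the same for the moment, N m; "gripper_width": finger opening in mm.
Only numpy, scipy, OpenCV 4.12 (cv2) and the standard library are available. Lean on these libraries where they do the work, as an engineer would, in place of code of your own. Each camera call takes 0.05 s, during which the arm holds its last target. There are 200 camera calls.

## Working session

There is one attempt and no reset: what is moved stays moved. The work goes in short steps, Python scripts to look and compute and a tool call to move; the robot and the scene stay as the last step left them, time stands still between calls to the robot, and variables do not carry over. Pictures are saved under pics/ and viewed, about 8 in all and at most 12, crops included, and the job is handed in when it is done.

Besides the shell and the picture viewer there is one more tool, called after "Emit:" by a JSON object that holds its "fn" and its "kwargs", one argument or row to a line. carry_out: Moves the arm, as the interface text tells. Its arguments: {"type":"object","properties":{"series":{"type":"string"},"grip_force":{"type":"number"}},"required":["series"]}

```bash
mkdir -p pics; ls; cat > h.py <<'E'
import numpy as np, cv2
from station import read_state, eyes, order
def snap(cam,name):
    c=eyes.calibration(cam); im=eyes.read_camera(cam)
    cv2.imwrite(f'pics/{name}.png',im[:,:,::-1]); return im,c
def proj(c,X):
    p=np.asarray(c['R'])@np.asarray(X,float).T.reshape(3,-1)+np.asarray(c['t']).reshape(3,1)
    return np.stack([c['fx']*p[0]/p[2]+c['cx'],c['fy']*p[1]/p[2]+c['cy']],1)
def ray(c,u,v):
    R=np.asarray(c['R']);o=-R.T@np.asarray(c['t']);d=R.T@np.array([(u-c['cx'])/c['fx'],(v-c['cy'])/c['fy'],1]);return o,d
def atz(c,u,v,z):
    o,d=ray(c,u,v);return o+d*(z-o[2])/d[2]
E
python3 - <<'E'
from h import *
a,c1=snap('scene','s0');b,c2=snap('side','d0');w,c3=snap('wrist','w0')
for c in(c1,c2,c3):print({k:np.round(v,3).tolist() for k,v in c.items()})
s=read_state();print(s)
cv2.imwrite('pics/all.png',cv2.resize(np.vstack([a,b])[:,:,::-1],None,fx=.75,fy=.75))
E
```

```text
pics
{'fx': 397.749, 'fy': 397.749, 'cx': 323.248, 'cy': 198.629, 'R': [[-0.148, 0.989, 0.014], [0.758, 0.123, -0.641], [-0.635, -0.084, -0.768]], 't': [91.646, -281.843, 1538.078]}
{'fx': 388.778, 'fy': 388.778, 'cx': 319.196, 'cy': 197.688, 'R': [[0.962, -0.273, -0.002], [-0.196, -0.688, -0.698], [0.189, 0.672, -0.716]], 't': [-446.301, 156.312, 1186.974]}
{'fx': 321.876, 'fy': 321.876, 'cx': 312.044, 'cy': 200.05, 'R': [[1.0, -0.0, 0.0], [-0.0, -0.946, 0.323], [0.0, -0.323, -0.946]], 't': [-549.622, -41.95, 380.526]}
{'clock': 0.15, 'joint_positions': array([-1.52607540e-01,  2.59069167e-01,  2.09548232e-02,  1.33368363e+00,
       -1.26487595e-06,  1.41817619e+00]), 'qd': array([-0.00026128, -0.00027654,  0.00199321, -0.0029045 , -0.0004624 ,
        0.00045593]), 'effort': array([ 3.21120227e-03, -5.55970466e+01,  3.44662285e+01,  1.13262911e-02,
       -1.37106272e-04,  2.85134706e-05]), 'tool_pos': array([5.49820341e+02, 1.84415752e-02, 2.49508983e+02]), 'tcp_rot': array([[-1.25223444e-05,  9.99999510e-01, -9.90194268e-04],
       [ 9.99999989e-01,  1.26718852e-05,  1.51015472e-04],
       [ 1.51027946e-04, -9.90192365e-04, -9.99999498e-01]]), 'wrist_force': array([-0.22640469,  0.02605174,  0.85020607]), 'moment': array([-0.04783867, -0.01874252,  0.00911674]), 'gripper_width': 85.28790167811435}
```

View pics/s0.png

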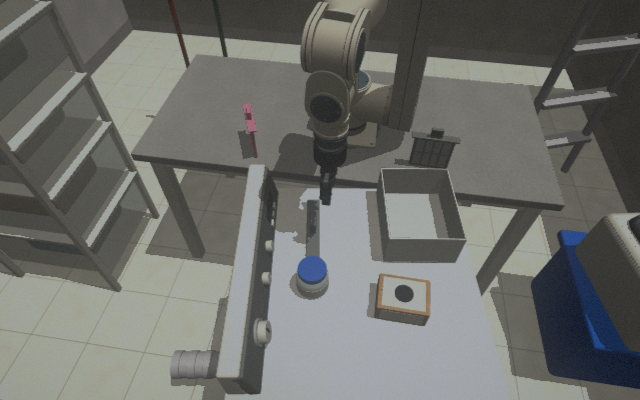

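View pics/d0.png

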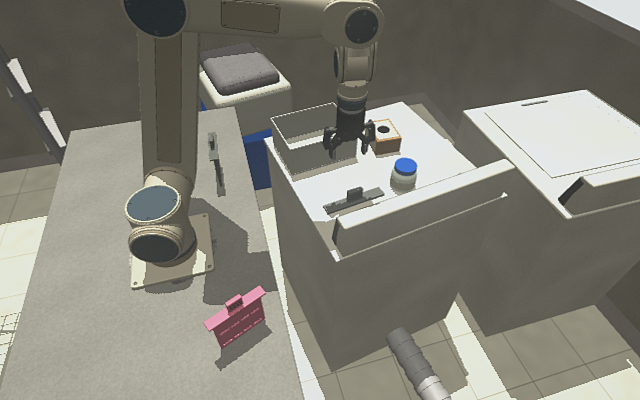

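Scene view: things that look like the screen are a pink one standing on the counter (scene 251,130; side 237,315), a smaller grey one on the counter (scene 433,148; side 214,160), and the grey one in the dryer slot (scene 313,225; side 353,200). By the description I choose the one in the slot. The next step is one close crop from both cameras.

```bash
python3 - <<'E'
import cv2,numpy as np
a=cv2.imread('pics/s0.png')[175:275,270:370];b=cv2.imread('pics/d0.png')[165:245,310:410]
w=cv2.imread('pics/w0.png')
A=cv2.resize(a,(400,400),interpolation=2);B=cv2.resize(b,(400,320),interpolation=2)
W=np.zeros((570,800,3),np.uint8);W[:320,400:]=B;W[:400,:400]=A
W[320:570,400:]=cv2.resize(w,(400,250))
cv2.imwrite('pics/c1.png',W)
E
```

```text
(no output)
```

View pics/c1.png

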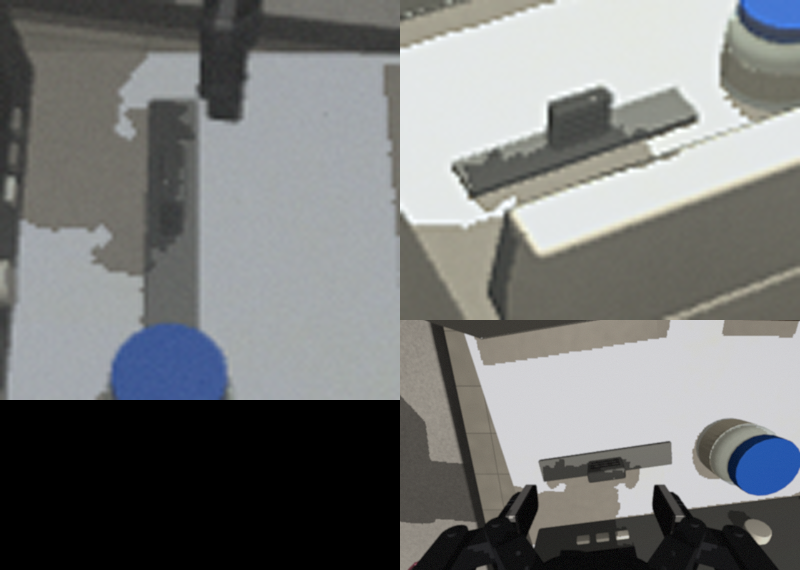

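Crop: in the scene and side views the slot screen is whole and grey, with the grip at about side (355,193). The wrist view shows its flange corners at about (224,222), (434,195), (434,228) and (227,257), so the choice holds. Next I compute positions.

```bash
python3 - <<'E'
from h import *
s=eyes.calibration('scene');d=eyes.calibration('side');w=eyes.calibration('wrist')
for p in[(224,222),(434,195),(434,228),(227,257)]:print('flange w',atz(w,*p,98).round(1))
for p in[(424,192),(436+47,0)]:pass
for p in[(310+52/4,165+163/4),(310+283/4,165+88/4),(310+297/4,165+118/4),(310+75/4,165+195/4)]:print('flange d',atz(d,*p,98).round(1))
for p in[(310+148/4,165+106/4),(310+208/4,165+87/4)]:print('griptop back d',atz(d,*p,140).round(1))
for p in[(380,169),(451,169),(465,237),(383,238)]:print('rim s',atz(s,*p,200).round(1))
# bin crop for corner precision + wrist image
im=cv2.imread('pics/s0.png')[155:345,360:480];dd=cv2.imread('pics/d0.png')[90:190,260:420]
A=cv2.resize(im,None,fx=3,fy=3,interpolation=2);B=cv2.resize(dd,None,fx=2.7,fy=2.7,interpolation=2)
W=np.zeros((570,800,3),np.uint8);W[:570,:360]=A;W[:270,360:792]=B[:270,:432];cv2.imwrite('pics/c2.png',W)
E
```

```text
flange w [468.  -32.5  98. ]
flange w [659.5  -6.3  98. ]
flange w [663.5 -38.6  98. ]
flange w [467.7 -69.   98. ]
flange d [464.6 -40.4  98. ]
flange d [663.7 -12.5  98. ]
flange d [661.4 -46.7  98. ]
flange d [471.9 -76.4  98. ]
griptop back d [538.6 -41.8 140. ]
griptop back d [588.7 -35.  140. ]
rim s [411.  126.6 200. ]
rim s [378.6 323.9 200. ]
rim s [608.3 344.9 200. ]
rim s [642.9 147.3 200. ]
```

View pics/c2.png

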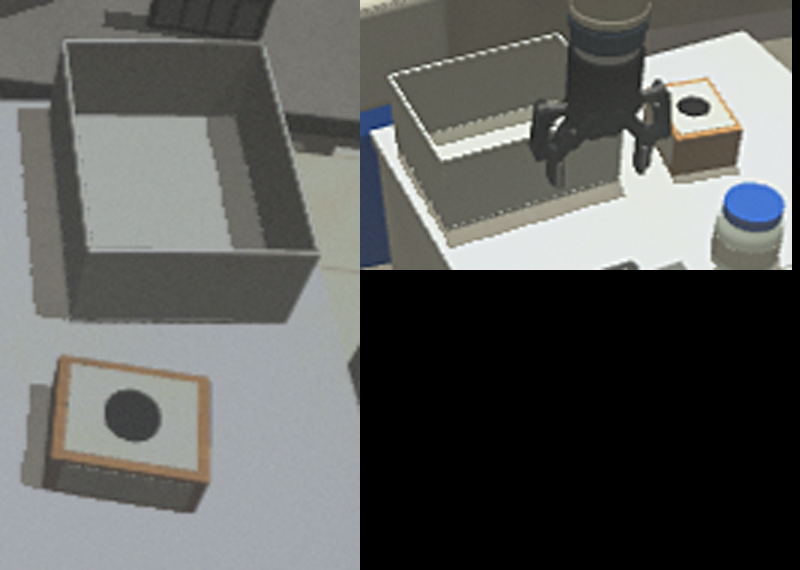

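Bin rim corners in the scene view are at about (381,168), (449,168), (467,239) and (389,239). Next: fit the bin rectangle, locate the look-alikes as obstacles, and yaw the tool over the slot.

```bash
python3 - <<'E'
from h import *
from scipy.optimize import least_squares
s=eyes.calibration('scene');d=eyes.calibration('side')
px=np.array([(380.7,168.3),(449,168.3),(466.7,239.3),(389,239)])
# side rim corners from crop
pd=np.array([(260+388/2.7,90+75/2.7),(260+560/2.7,90+34/2.7),(260+440/2.7,90+160/2.7)])-[360/2.7,0]
loc=np.array([(-120,-95),(-120,95),(120,95),(120,-95)])
def rim(p):
    a=p[2];R=np.array([[np.cos(a),-np.sin(a)],[np.sin(a),np.cos(a)]]);q=loc@R.T+p[:2];return np.c_[q,np.full(4,200)]
for P in(0,1):
  f=lambda p:np.r_[(proj(s,rim(p))-px).ravel(),(proj(d,rim(p))[[1,2,0]]-pd).ravel()*P]
  r=least_squares(f,[510,236,.1]);print(r.x,r.fun.round(1))
print('small grey',atz(d,222,192,0),'pink',atz(d,225,352,0),atz(d,265,325,0))
E
```

```text
[5.10546033e+02 2.39069610e+02 1.39597240e-01] [ 0.  -0.8 -0.7  0.4  0.6  0.6 -0.  -0.3 -0.  -0.  -0.  -0.  -0.  -0. ]
[5.11076132e+02 2.38453519e+02 1.38361768e-01] [-0.2 -0.7 -0.9  0.5  0.3  0.8 -0.4 -0.2 -0.4 -0.7 -0.5 -1.   0.1 -0.2]
small grey [169.70940768 207.5751751    0.        ] pink [ 117.83932711 -363.1562746     0.        ] [ 226.09173803 -320.16649436    0.        ]
```

Emit:
{"fn": "carry_out", "kwargs": {
  "series": "1 0 0 0 0 0 -0.186; 1 0 0 0 0 0 -0.186; 1 0 0 0 0 0 -0.186; 1 0 0 0 0 0 -0.186; 1 0 0 0 0 0 -0.186"
}}

```text
clock: 0.78
tool_pos: [549.2, 0.1, 248.1]
tcp_rot: [[-0.809, 0.588, -0.004], [0.588, 0.809, 0.001], [0.004, -0.002, -1.0]]
wrist_force: [0.4, 0.5, 0.1]
gripper_width: 85.6
```

Emit:
{"fn": "carry_out", "kwargs": {
  "series": "1 0 0 0 0 0 -0.186; 1 0 0 0 0 0 -0.186; 1 0 0 0 0 0 -0.186; 1 0 0 0 0 0 -0.186; 1 -22 -36 0 0 0 -0.03"
}}

```text
clock: 1.4
tool_pos: [574.3, -31.6, 247.3]
tcp_rot: [[-0.988, -0.157, -0.006], [-0.157, 0.988, 0.001], [0.006, 0.002, -1.0]]
wrist_force: [0.9, -0.2, 0.6]
gripper_width: 85.7
```

```bash
python3 - <<'E'
from h import *
w,c=snap('wrist','w1')
s=read_state();print(s['joint_positions'],s['tool_pos'],s['tcp_rot'].round(3),s['clock'])
sc=eyes.calibration('scene');d=eyes.calibration('side')
for z in(0,):print(atz(sc,432,166,z),atz(sc,412,162,z),atz(sc,450,167,z))
for z in(120,150,180):print(z,atz(sc,437,130,z),atz(d,212,136,z))
A=cv2.resize(w,(640,400));S=cv2.resize(cv2.imread('pics/s0.png')[110:185,395:475],None,fx=2,fy=2)
A=A[:,:,::-1].copy();A[:150,:160]=S;cv2.imwrite('pics/w1b.png',A)
E
```

```text
[-0.20676002  0.31268419  0.08843985  1.3518171  -0.00159541 -0.36139441] [577.61982194 -36.19073071 246.14815029] [[-0.988 -0.154 -0.005]
 [-0.154  0.988 -0.   ]
 [ 0.005  0.    -1.   ]] 1.45
[167.75297951 320.84843271   0.        ] [159.12595706 250.70061601   0.        ] [162.39891954 383.71679405   0.        ]
120 [116.21477313 312.25095639 120.        ] [173.29499729 375.52752196 120.        ]
150 [153.36299445 304.09726826 150.        ] [175.51479973 333.0028091  150.        ]
180 [190.51121578 295.94358013 180.        ] [177.73460217 290.47809623 180.        ]
```

View pics/w1b.png

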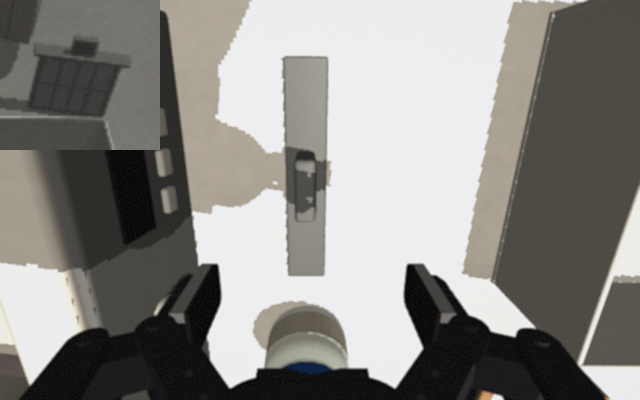

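Wrist view: flange corners at (283,57), (327,57), (324,275) and (290,275). The grip sits around (305,185), the jar is at the bottom, and the inset shows the small grey look-alike standing on the counter.

```bash
python3 - <<'E'
from h import *
c=eyes.calibration('wrist')
P=np.array([atz(c,*p,98) for p in[(283,57),(327,57),(324,275),(290,275)]]);print(P.round(1))
m=P.mean(0);a=(P[2]+P[3]-P[0]-P[1])/2;print(m,a,np.arctan2(a[1],a[0]))
s=read_state();print((s['tcp_rot'].T@(np.array([m[0],m[1],123])-s['tool_pos'])).round(1))
E
```

```text
[[473.9 -75.4  98. ]
 [468.6 -41.5  98. ]
 [660.7 -11.7  98. ]
 [665.7 -44.3  98. ]]
[567.23103348 -43.21009269  98.        ] [191.94187078  30.4842881    0.        ] 0.15750491227912555
[ 10.7  -5.4 123.2]
```

Emit:
{"fn": "carry_out", "kwargs": {
  "series": "1 10 -4 25 0 0 0; 1 0 0 30 0 0 0; 1 0 0 30 0 0 0; 1 0 0 15 0 0 0; 1 0 0 0 0 0 0"
}}

```text
clock: 2.08
tool_pos: [567.7, -43.4, 141.6]
tcp_rot: [[-0.989, -0.15, -0.008], [-0.15, 0.989, -0.0], [0.008, 0.001, -1.0]]
wrist_force: [-0.0, -0.3, 0.3]
gripper_width: 85.2
```

```bash
python3 - <<'E'
from h import *
s=read_state();print(s['joint_positions'],s['tool_pos'],s['tcp_rot'].round(3),s['clock'])
R=s['tcp_rot'];t=np.array([566.5,-42,123]);print((R.T@(t-s['tool_pos'])).round(1))
w,c=snap('wrist','w2')
# grip top centre expected
print(proj(c,[566.5,-42,140]))
E
```

```text
[-0.22272641  0.34759785 -0.13235416  1.0984297  -0.00182828 -0.37357715] [567.67449107 -43.36921066 141.59460329] [[-0.989 -0.15  -0.008]
 [-0.15   0.989 -0.   ]
 [ 0.008  0.001 -1.   ]] 2.075
[ 0.8  1.5 18.6]
[[315.87481812 282.58491176]]
```

View pics/w2.png

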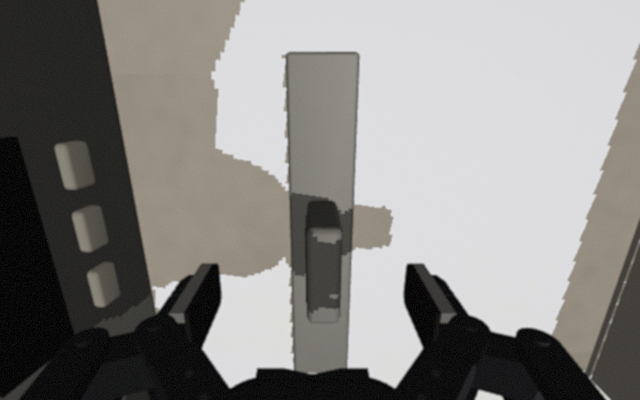

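Grip in view between the open jaws, top face at about (323,276): a couple of mm off the estimate, corrected in the last descent.

Emit:
{"fn": "carry_out", "kwargs": {
  "series": "1 2 3 10 0 -0.008 0; 1 0.5 0.5 9 0 0 0; 0.1 0 0 0 0 0 0; 0.1 0 0 0 0 0 0; 0.1 0 0 0 0 0 0",
  "grip_force": 70
}}

```text
clock: 2.75
tool_pos: [565.6, -40.1, 124.0]
tcp_rot: [[-0.989, -0.15, 0.005], [-0.15, 0.989, 0.0], [-0.005, -0.0, -1.0]]
wrist_force: [-0.2, 0.8, 0.5]
gripper_width: 32.1
```

Emit:
{"fn": "carry_out", "kwargs": {
  "series": "0.1 0 0 0 0 0 0; 0.1 0 0 0 0 0 0; 0.1 0 0 0 0 0 0"
}}

```text
clock: 3.12
tool_pos: [565.8, -40.1, 124.3]
tcp_rot: [[-0.989, -0.15, 0.005], [-0.15, 0.989, 0.0], [-0.005, -0.0, -1.0]]
wrist_force: [-0.1, 0.2, -1.0]
gripper_width: 14.8
```

Emit:
{"fn": "carry_out", "kwargs": {
  "series": "0.1 0 0 -10 0 0 0; 0.1 0 0 -15 0 0 0; 0.1 0 0 -20 0 0 0; 0.1 0 0 -25 0 0 0; 0.1 0 0 -25 0 0 0"
}}

```text
clock: 3.75
tool_pos: [564.5, -40.1, 224.1]
tcp_rot: [[-0.989, -0.15, 0.003], [-0.15, 0.989, 0.001], [-0.003, 0.0, -1.0]]
wrist_force: [0.3, 0.1, -2.2]
gripper_width: 14.9
```

```bash
python3 - <<'E'
from h import *
s=read_state();print(s['joint_positions'],s['tool_pos'],s['tcp_rot'].round(3),s['wrist_force'],s['gripper_width'])
E
```

```text
[-0.21984352  0.29222552  0.00278754  1.27850593  0.00135878 -0.37068123] [564.51742895 -40.09829898 224.10626707] [[-0.989 -0.15   0.003]
 [-0.15   0.989  0.001]
 [-0.003  0.    -1.   ]] [ 0.33558335  0.0910742  -2.18747574] 14.906107752052495
```

Emit:
{"fn": "carry_out", "kwargs": {
  "series": "0.1 0 0 -35 0 0 0; 0.1 0 0 -40 0 0 0; 0.1 0 0 -45 0 0 0; 0.1 0 0 -45 0 0 0; 0.1 0 0 -20 0 0 0"
}}

```text
clock: 4.38
tool_pos: [561.4, -39.7, 421.7]
tcp_rot: [[-0.989, -0.15, 0.009], [-0.15, 0.989, -0.001], [-0.009, -0.002, -1.0]]
wrist_force: [0.1, 1.4, -1.8]
gripper_width: 15.4
```

```bash
python3 - <<'E'
from h import *
s=read_state();print(s['joint_positions'],s['tool_pos'],s['tcp_rot'].round(3),s['wrist_force'],s['gripper_width'])
snap('side','d3')
# kinematics fit: radial plane; q1,q2,-q3,q4 pitch. rho: in-plane radius of wrist (tool down) = L1 sin(q2+a)+..., fit
from scipy.optimize import least_squares
Q=[(-0.1526,.25907,.02095,549.82,.02,249.5),(-.20676,.31268,.08844,577.62,-36.19,246.15),(-.22273,.3476,-.13235,567.67,-43.37,141.59),(-.21984,.29222,.00279,564.52,-40.1,224.1),(*s['joint_positions'][:3],*s['tool_pos'])]
Q=np.array(Q)
r=np.hypot(Q[:,3],Q[:,4]);b=np.arctan2(Q[:,4],Q[:,3])-Q[:,0]
print('lat',(r*np.sin(b)).round(1)); rad=r*np.cos(b);z=Q[:,5];q2=Q[:,1];q3=Q[:,2]
def f(p):
    L1,L2,o,h,e=p
    return np.r_[L1*np.sin(q2)+L2*np.cos(q2-q3+e)+o-rad, h+L1*np.cos(q2)-L2*np.sin(q2-q3+e)-z]
for sg in(1,):
    R=least_squares(f,[450,450,0,-50,0]);print(R.x,R.fun.round(1))
E
```

```text
[-2.20336927e-01  2.95182584e-01  5.07157255e-01  1.77402884e+00
  1.23341909e-03 -3.71106954e-01] [561.42766256 -39.72470711 421.66629286] [[-0.989 -0.15   0.009]
 [-0.15   0.989 -0.001]
 [-0.009 -0.002 -1.   ]] [ 0.07814312  1.36091072 -1.80527373] 15.365376308653193
lat [83.6 83.2 83.1 84.  83.9]
[ 5.69204889e+02  3.99862707e+02  4.97466732e+00 -2.28404440e+02
 -5.54163405e-02] [ 0.6  1.5  0.  -1.8 -0.3 -0.3 -0.1  0.5 -0.2  0.2]
```

View pics/d3.png

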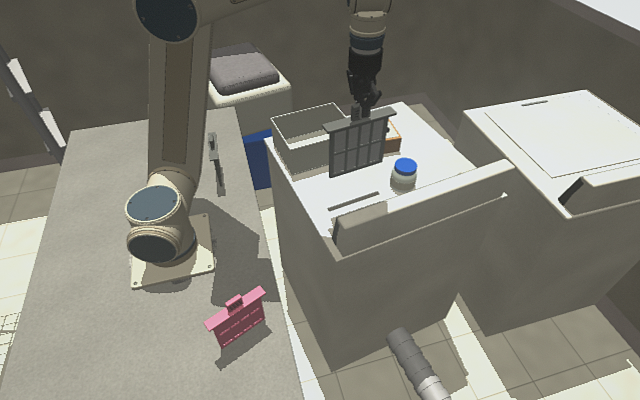

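Side view: the screen is clear of the slot, hanging from the gripper at about (357,140) with its rib side to the console, so the mesh faces front. Next is the yaw of −90°, so that the handle ends up on the robot side.

Emit:
{"fn": "carry_out", "kwargs": {
  "series": "0.1 0 0 -10 0 0 0.18; 0.1 0 0 -5 0 0 0.18; 0.1 0 0 -5 0 0 0.18; 0.1 0 0 -5 0 0 0.18; 0.1 0 0 -5 0 0 0.18"
}}

```text
clock: 5.05
tool_pos: [559.4, -39.4, 456.0]
tcp_rot: [[-0.713, 0.701, 0.012], [0.701, 0.713, -0.002], [-0.01, 0.008, -1.0]]
wrist_force: [0.2, 0.2, -2.1]
gripper_width: 14.9
```

Emit:
{"fn": "carry_out", "kwargs": {
  "series": "0.1 0 0 0 0 0 0.18; 0.1 0 0 0 0 0 0.18; 0.1 0 0 0 0 0 0.18; 0.1 0 0 0 0 0 0.14; 0.1 0 0 0 -0.1 0 0"
}}

```text
clock: 5.68
tool_pos: [559.2, -39.2, 455.1]
tcp_rot: [[-0.088, 0.99, 0.111], [0.996, 0.088, 0.008], [-0.002, 0.111, -0.994]]
wrist_force: [0.0, 0.6, -1.9]
gripper_width: 15.2
```

Emit:
{"fn": "carry_out", "kwargs": {
  "series": "0.1 0 0 0 -0.18 0 0; 0.1 0 0 0 -0.18 0 0; 0.1 0 0 0 -0.18 0 0"
}}

```text
clock: 6.05
tool_pos: [559.4, -38.9, 455.0]
tcp_rot: [[-0.089, 0.782, 0.616], [0.996, 0.072, 0.053], [-0.003, 0.618, -0.786]]
wrist_force: [0.7, 0.1, -1.9]
gripper_width: 15.2
```

```bash
python3 - <<'E'
from h import *
s=read_state();print(s['joint_positions'].tolist(),s['tool_pos'],s['tcp_rot'].round(3),s['wrist_force'],s['gripper_width'])
E
```

```text
[-0.3509028605647575, -0.12386746994379945, -0.07987395045857326, 0.9952129078025153, 0.2645404640998154, 1.2144528855924563] [559.43262812 -38.90907746 455.0170562 ] [[-0.089  0.782  0.616]
 [ 0.996  0.072  0.053]
 [-0.003  0.618 -0.786]] [ 0.6819884   0.10149583 -1.93253625] 15.227047749959198
```

```bash
cat > kin.py <<'E'
import numpy as np
from scipy.optimize import least_squares
D=np.array([(-0.1526,.25907,.02095,1.33368,0,549.82,.02,249.5),(-.20676,.31268,.08844,1.35182,-.0016,577.62,-36.19,246.15),(-.22273,.3476,-.13235,1.09843,-.0018,567.67,-43.37,141.59),(-.21984,.29222,.00279,1.27851,.0014,564.52,-40.1,224.1),(-.22034,.29518,.50716,1.77403,.0012,561.43,-39.72,421.67),(-.3509,-.12387,-.07987,.99521,.26454,559.43,-38.91,455.02)])
def fk(k,q):
    L1,L2,e,hs,d4,d5,d6,o=k;q1,q2,q3,q4,q5=q[:5];p=q4+q2-q3
    r=o+L1*np.sin(q2)+L2*np.cos(q2-q3+e)+d5*np.sin(p)+d6*np.cos(q5)*np.cos(p)
    z=hs+L1*np.cos(q2)-L2*np.sin(q2-q3+e)+d5*np.cos(p)-d6*np.cos(q5)*np.sin(p)
    l=d4+d6*np.sin(q5);c,s=np.cos(q1),np.sin(q1)
    return np.array([r*c-l*s,r*s+l*c,z])
def fit(D=D):
    k0=np.array([569,400,-.055,180,84,0,300,5.])
    return least_squares(lambda k:np.r_[np.concatenate([fk(k,d)-d[5:] for d in D]),(k-k0)*1e-3],k0)
def tz(q):
    q1,q2,q3,q4,q5=q[:5];p=q4+q2-q3;c,s=np.cos(q1),np.sin(q1);a=np.cos(q5)*np.cos(p);b=np.sin(q5)
    return np.array([a*c-b*s,a*s+b*c,-np.cos(q5)*np.sin(p)])
E
python3 - <<'E'
from kin import *
R=fit();k=R.x;print(k.round(2),R.fun[:-8].round(1))
lo=np.array([-3.04,-.91,-1.04,-1.92,-1.52]);hi=np.array([3.04,1.82,1.36,1.95,1.45])
B=np.array([511,238.5])
for z in(280,310):
  for h in np.radians([-25,-15,-5,0,8,20]):
    d=np.array([np.cos(h),np.sin(h),0]);t=np.r_[B,z]-115.5*d
    best=min((least_squares(lambda q:np.r_[(fk(k,q)-t)/100,tz(q)-d],np.clip(q0,lo+.01,hi-.01),bounds=(lo,hi)) for q0 in([.5,-.3,.3,0,-.5],[.5,-.8,1,0,-.5],[.5,0,-.5,0,0],[.9,-.6,-.5,0.3,-1])),key=lambda r:r.cost)
    print(z,np.degrees(h).round(),best.cost.round(5),best.x.round(2),(fk(k,best.x)-t).round(0))
E
```

```text
[ 4.4457e+02  3.9997e+02 -8.0000e-02  1.6812e+02  8.3050e+01  3.6110e+01
  2.8869e+02  4.5800e+00] [ 6.  -1.5 -1.6 -0.9 -0.4  0.4 -4.2  0.4  1.5  1.4 -0.8 -0.2 -1.6 -0.2
  0.3 -0.2  3.  -0.4]
280 -25.0 0.0 [ 1.04  0.44 -0.6  -1.04 -1.47] [0. 0. 0.]
280 -15.0 0.0 [ 1.    0.33 -0.79 -1.12 -1.26] [-0. -0.  0.]
280 -5.0 0.0 [ 0.91  0.22 -0.97 -1.19 -1.  ] [-0. -0.  0.]
280 0.0 0.00012 [ 0.84  0.17 -1.04 -1.21 -0.85] [0. 0. 0.]
280 8.0 0.01864 [ 0.82  0.12 -1.04 -1.11 -0.85] [3. 6. 2.]
280 20.0 0.08488 [ 0.48 -0.31 -1.04 -0.38 -0.31] [ 7.  8. 10.]
310 -25.0 0.0 [ 1.04  0.38 -0.58 -0.96 -1.47] [-0. -0.  0.]
310 -15.0 0.0 [ 1.    0.26 -0.77 -1.03 -1.26] [-0. -0. -0.]
310 -5.0 0.0 [ 0.91  0.13 -0.94 -1.08 -1.  ] [-0. -0.  0.]
310 0.0 0.0 [ 0.83  0.07 -1.02 -1.09 -0.83] [ 0.  0. -0.]
310 8.0 0.01108 [ 0.77 -0.03 -1.04 -0.93 -0.75] [2. 4. 3.]
310 20.0 0.05672 [ 0.38 -0.4  -1.04 -0.35 -0.15] [6. 6. 9.]
```

Emit:
{"fn": "carry_out", "kwargs": {
  "series": "0.1 0 0 0 -0.18 0 0; 0.1 0 0 0 -0.18 0 0; 0.1 0 0 0 -0.18 0 0; 0.1 0 0 0 -0.18 0 0; 0.1 0 0 0 -0.18 0 0"
}}

```text
clock: 6.68
tool_pos: [560.7, -40.6, 454.5]
tcp_rot: [[-0.082, 0.135, 0.987], [0.997, 0.014, 0.081], [-0.003, 0.991, -0.136]]
wrist_force: [1.4, -0.8, -1.5]
gripper_width: 15.1
```

```bash
cat > goal.py <<'E'
import sys
from h import *
from scipy.spatial.transform import Rotation as Ro
h=np.radians(float(sys.argv[1]));z=float(sys.argv[2]);B=[511,238.5]
s=read_state();R=np.array(s['tcp_rot']);d=np.array([np.cos(h),np.sin(h),0]);up=np.array([0,0,1.])
G=np.c_[np.cross(up,d),up,d]
print('q',s['joint_positions'].round(3),'pos',s['tool_pos'].round(1),'F',s['wrist_force'].round(1),'w',s['gripper_width'].round(1))
print('shift tool',(R.T@(np.r_[B,z]-115.5*d-s['tool_pos'])).round(1),'turn',Ro.from_matrix(R.T@G).as_rotvec().round(3))
E
python3 goal.py -2 420
```

```text
Traceback (most recent call last):
  File "goal.py", line 7, in <module>
    print('q',s['joint_positions'].round(3),'pos',s['tool_pos'].round(1),'F',s['wrist_force'].round(1),'w',s['gripper_width'].round(1))
                                                                                                           ^^^^^^^^^^^^^^^^^^^^^^^^
AttributeError: 'float' object has no attribute 'round'
```

```bash
sed -i "s/s\['gripper_width'\].round(1)/s['gripper_width']/" goal.py; python3 goal.py -2 420
```

```text
q [-0.503 -0.307 -0.84  -0.371  0.578  1.478] pos [560.7 -40.6 454.5] F [ 1.4 -0.8 -1.5] w 15.081428773526895
shift tool [ 295.9  -52.5 -135.4] turn [-0.136 -0.117  0.011]
```

Emit:
{"fn": "carry_out", "kwargs": {
  "series": "0.1 0 0 0 -0.136 0 0.01; 0.1 45 0 0 0 -0.02 0; 0.1 50 0 0 0 -0.02 0; 0.1 50 0 -10 0 -0.02 0; 0.1 50 0 -20 0 -0.02 0"
}}

```text
clock: 7.3
tool_pos: [523.9, 143.0, 451.2]
tcp_rot: [[0.014, 0.035, 0.999], [1.0, -0.005, -0.014], [0.005, 0.999, -0.035]]
wrist_force: [0.6, 0.5, -1.9]
gripper_width: 15.1
```

```bash
python3 goal.py -2 400
```

```text
q [ 0.24  -0.269 -0.948 -0.642 -0.253  1.585] pos [523.9 143.  451.2] F [ 0.6  0.5 -1.9] w 15.144525419809218
shift tool [  97.5  -56.3 -127.8] turn [-0.036 -0.021 -0.004]
```

Emit:
{"fn": "carry_out", "kwargs": {
  "series": "0.1 45 -10 0 -0.03 -0.03 0; 0.1 45 -10 -10 0 -0.03 0; 0.1 30 -10 -25 0 -0.02 0; 0.1 0 -10 -30 0 0 0; 0.1 0 -15 -30 0 0 0"
}}

```text
clock: 7.92
tool_pos: [427.0, 278.2, 397.2]
tcp_rot: [[0.091, 0.003, 0.996], [0.996, -0.004, -0.091], [0.004, 1.0, -0.003]]
wrist_force: [0.0, -0.7, -1.7]
gripper_width: 15.1
```

```bash
python3 goal.py -3 315
```

```text
q [ 0.857 -0.036 -1.014 -0.973 -0.949  1.579] pos [427.  278.2 397.2] F [ 0.  -0.7 -1.7] w 15.08234072162845
shift tool [-36.7 -82.2 -27.8] turn [-0.003  0.039 -0.004]
```

Emit:
{"fn": "carry_out", "kwargs": {
  "series": "0.1 0 -20 0 0 0 0; 0.1 0 -25 0 0 0 0; 0.1 -15 -20 -10 0 0 0; 0.1 -10 -15 -10 0 0 0; 0.1 -7 0 -6 0 0 0"
}}

```text
clock: 8.55
tool_pos: [408.3, 284.5, 353.4]
tcp_rot: [[0.117, 0.054, 0.992], [0.993, -0.008, -0.116], [0.002, 0.999, -0.055]]
wrist_force: [0.3, -0.7, -1.8]
gripper_width: 15.6
```

```bash
python3 goal.py -5 310
```

```text
q [ 0.924  0.02  -1.042 -0.953 -1.038  1.665] pos [408.3 284.5 353.4] F [ 0.3 -0.7 -1.8] w 15.633588943488059
shift tool [-37.2 -43.7  -5.7] turn [-0.055  0.03  -0.002]
```

Joint 3 is at its limit, so I refit the kinematic model with the new data before moving on.

```bash
python3 - <<'E'
import kin;from kin import *
E=np.array([(-.503,-.307,-.84,-.371,.578,560.7,-40.6,454.5),(.24,-.269,-.948,-.642,-.253,523.9,143,451.2),(.857,-.036,-1.014,-.973,-.949,427,278.2,397.2),(.924,.02,-1.042,-.953,-1.038,408.3,284.5,353.4)])
R=fit(np.r_[D,E]);k=R.x;print(k.round(2),R.fun[:-8].reshape(-1,3).round(1).tolist());np.save('k.npy',k)
lo=np.array([-3.04,-.91,-1.04,-1.92,-1.52]);hi=np.array([3.04,1.82,1.36,1.95,1.45])
B=np.array([511,238.5])
for z in(270,290,310,340):
  for h in np.radians([-24,-20,-16,-12,-8]):
    d=np.array([np.cos(h),np.sin(h),0]);t=np.r_[B,z]-115.5*d
    b=min((least_squares(lambda q:np.r_[(fk(k,q)-t)/100,tz(q)-d],np.clip(q0,lo+.01,hi-.01),bounds=(lo,hi)) for q0 in([.9,0,-1,-.9,-1],[.5,-.3,.3,0,-.5],[.9,-.6,-.5,0.3,-1])),key=lambda r:r.cost)
    print(z,np.degrees(h).round(),b.cost.round(5),b.x.round(2))
E
```

```text
[ 3.9079e+02  3.2875e+02 -2.6000e-01  1.5895e+02  8.4960e+01  5.4840e+01
  2.8813e+02  7.1550e+01] [[11.5, -0.4, 5.6], [1.2, 1.1, 7.3], [14.7, -2.0, 23.9], [8.8, -0.5, 10.8], [-20.0, 5.9, -27.6], [5.8, 2.7, -5.1], [9.0, 3.8, 2.9], [5.9, -0.1, -5.4], [-4.7, -18.6, -10.5], [-1.5, -16.6, -1.9]]
270 -24.0 0.0 [ 1.03  0.5  -0.82 -1.32 -1.45]
270 -20.0 0.0 [ 1.02  0.46 -0.91 -1.37 -1.37]
270 -16.0 0.0 [ 1.    0.42 -1.   -1.42 -1.28]
270 -12.0 0.00119 [ 0.99  0.41 -1.04 -1.51 -1.24]
270 -8.0 0.00903 [ 0.98  0.44 -1.04 -1.62 -1.24]
290 -24.0 0.0 [ 1.03  0.45 -0.81 -1.26 -1.45]
290 -20.0 0.0 [ 1.02  0.4  -0.9  -1.3  -1.37]
290 -16.0 0.0 [ 1.    0.35 -0.99 -1.34 -1.28]
290 -12.0 0.00062 [ 0.98  0.33 -1.04 -1.4  -1.23]
290 -8.0 0.00757 [ 0.98  0.36 -1.04 -1.5  -1.23]
310 -24.0 0.0 [ 1.03  0.4  -0.79 -1.19 -1.45]
310 -20.0 0.0 [ 1.02  0.35 -0.88 -1.23 -1.37]
310 -16.0 0.0 [ 1.    0.29 -0.97 -1.26 -1.28]
310 -12.0 0.00012 [ 0.98  0.25 -1.04 -1.3  -1.2 ]
310 -8.0 0.00559 [ 0.98  0.27 -1.04 -1.36 -1.21]
340 -24.0 0.0 [ 1.03  0.33 -0.76 -1.09 -1.45]
340 -20.0 0.0 [ 1.02  0.27 -0.85 -1.12 -1.37]
340 -16.0 0.0 [ 1.    0.21 -0.94 -1.15 -1.28]
340 -12.0 0.0 [ 0.97  0.15 -1.02 -1.17 -1.18]
340 -8.0 0.00218 [ 0.96  0.13 -1.04 -1.16 -1.16]
```

```bash
cat >> kin.py <<'E'
E=np.array([(-.503,-.307,-.84,-.371,.578,560.7,-40.6,454.5),(.24,-.269,-.948,-.642,-.253,523.9,143,451.2),(.857,-.036,-1.014,-.973,-.949,427,278.2,397.2),(.924,.02,-1.042,-.953,-1.038,408.3,284.5,353.4)])
def fk(k,q):
    L1,L2,e,hs,d4,d5,d6,o,e1,g5=k;q1,q2,q3,q4,q5=q[:5];p=q4+q2-q3
    r=o+L1*np.sin(q2+e1)+L2*np.cos(q2-q3+e)+d5*np.sin(p)+(g5+d6*np.cos(q5))*np.cos(p)
    z=hs+L1*np.cos(q2+e1)-L2*np.sin(q2-q3+e)+d5*np.cos(p)-(g5+d6*np.cos(q5))*np.sin(p)
    l=d4+d6*np.sin(q5);c,s=np.cos(q1),np.sin(q1)
    return np.array([r*c-l*s,r*s+l*c,z])
K0=np.array([445,400,-.08,168,84,36,250,5.,0,40])
W=1/np.array([100,100,1,50,20,50,100,50,.5,100])*.3
def fit(D):
    return least_squares(lambda k:np.r_[np.concatenate([fk(k,d)-d[5:] for d in D]),(k-K0)*W],K0,x_scale=1/W)
def solve(k,z,h):
    lo=np.array([-3.04,-.91,-1.03,-1.92,-1.50]);hi=np.array([3.04,1.82,1.36,1.95,1.43])
    d=np.array([np.cos(h),np.sin(h),0]);t=np.r_[511,238.5,z]-115.5*d
    return min((least_squares(lambda q:np.r_[(fk(k,q)-t)/100,tz(q)-d],np.clip(q0,lo+.01,hi-.01),bounds=(lo,hi)) for q0 in([.9,0,-1,-.9,-1],[.5,-.3,.3,0,-.5],[.9,-.6,-.5,0.3,-1])),key=lambda r:r.cost)
E
python3 - <<'E'
from kin import *
R=fit(np.r_[D,E]);k=R.x;print(k.round(2),R.fun[:-10].reshape(-1,3).round(1).tolist());np.save('k.npy',k)
for z in(270,310,340):
  for h in(-24,-20,-16,-12,-8,-4,0):
    b=solve(k,z,np.radians(h));print(z,h,b.cost.round(5),b.x.round(2))
E
```

```text
[ 5.8551e+02  3.9939e+02 -7.0000e-02  1.2790e+02  8.3630e+01 -2.9000e-01
  2.7619e+02  3.0000e-01 -0.0000e+00  1.0288e+02] [[-0.0, 0.0, 0.0], [0.0, 0.0, 0.0], [0.0, 0.0, 0.0], [-0.0, 0.0, 0.0], [0.1, -0.0, 0.0], [-0.0, 0.1, -0.2], [-0.0, -0.2, 0.2], [-0.0, 0.1, -0.1], [0.1, -0.3, 0.3], [-0.0, 0.1, -0.4]]
270 -24 0.0 [ 1.01  0.42 -1.03 -1.43 -1.43]
270 -20 0.00135 [ 1.    0.31 -1.03 -1.13 -1.37]
270 -16 0.00544 [ 0.99  0.23 -1.03 -0.93 -1.31]
270 -12 0.01263 [ 0.97  0.17 -1.03 -0.79 -1.25]
270 -8 0.02303 [ 0.95  0.1  -1.03 -0.68 -1.19]
270 -4 0.03645 [ 0.92  0.04 -1.03 -0.59 -1.11]
270 0 0.05243 [ 0.88 -0.03 -1.03 -0.5  -1.02]
310 -24 0.0 [ 1.01  0.31 -0.99 -1.3  -1.42]
310 -20 9e-05 [ 0.99  0.26 -1.03 -1.24 -1.35]
310 -16 0.00191 [ 0.98  0.17 -1.03 -1.02 -1.29]
310 -12 0.0062 [ 0.96  0.1  -1.03 -0.86 -1.22]
310 -8 0.01301 [ 0.94  0.02 -1.03 -0.73 -1.15]
310 -4 0.02218 [ 0.9  -0.05 -1.03 -0.63 -1.06]
310 0 0.03324 [ 0.86 -0.12 -1.03 -0.53 -0.96]
340 -24 0.0 [ 1.01  0.23 -0.95 -1.18 -1.42]
340 -20 0.0 [ 0.99  0.2  -1.   -1.2  -1.34]
340 -16 0.0003 [ 0.98  0.14 -1.03 -1.1  -1.27]
340 -12 0.0025 [ 0.96  0.05 -1.03 -0.92 -1.2 ]
340 -8 0.00679 [ 0.93 -0.02 -1.03 -0.78 -1.11]
340 -4 0.01301 [ 0.89 -0.1  -1.03 -0.67 -1.02]
340 0 0.02074 [ 0.84 -0.17 -1.03 -0.57 -0.91]
```

The model now fits to 0.4 mm. Next, search all headings for level, reachable poses.

```bash
python3 - <<'E'
from kin import *
k=np.load('k.npy');rng=np.random.default_rng(0)
lo=np.array([-3.04,-.91,-1.02,-1.92,-1.50]);hi=np.array([3.04,1.82,1.34,1.93,1.43])
for z in(280,320,360):
  for h in list(range(-180,180,15))+[-26,-22,-18]:
    hr=np.radians(h);d=np.array([np.cos(hr),np.sin(hr),0]);t=np.r_[511,238.5,z]-115.5*d
    b=min((least_squares(lambda q:np.r_[(fk(k,q)-t)/100,tz(q)-d],rng.uniform(lo,hi),bounds=(lo,hi),max_nfev=60) for _ in range(15)),key=lambda r:r.cost)
    if b.cost<1e-5:print(z,h,b.x.round(2))
E
```

```text
280 -26 [ 1.01  0.4  -0.99 -1.39 -1.46]
320 -26 [ 1.01  0.3  -0.94 -1.24 -1.46]
320 -22 [ 1.    0.27 -1.   -1.27 -1.38]
360 -26 [ 1.01  0.21 -0.89 -1.1  -1.46]
360 -22 [ 1.    0.17 -0.94 -1.11 -1.38]
360 -18 [ 0.98  0.13 -1.   -1.13 -1.3 ]
```

Emit:
{"fn": "carry_out", "kwargs": {
  "series": "0.1 0 0 5 0 -0.08 0; 0.1 0 0 0 0 -0.08 0; 0.1 0 0 0 -0.03 -0.06 0; 0.1 0 0 0 0 0 0"
}}

```text
clock: 9.05
tool_pos: [411.4, 282.4, 356.7]
tcp_rot: [[0.335, 0.022, 0.942], [0.942, -0.003, -0.335], [-0.005, 1.0, -0.022]]
wrist_force: [-0.5, 0.2, -1.8]
gripper_width: 14.8
```

```bash
python3 goal.py -21 330
```

```text
q [ 0.979  0.133 -0.941 -0.987 -1.32   1.651] pos [411.4 282.4 356.7] F [-0.5  0.2 -1.8] w 14.827265244390995
shift tool [ -5.  -26.8  -6.3] turn [-0.022 -0.025  0.005]
```

Emit:
{"fn": "carry_out", "kwargs": {
  "series": "0.1 -5 -12 -6 -0.022 -0.025 0.005; 0.1 0 -13 0 0 0 0; 0.1 0 0 0 0 0 0"
}}

```text
clock: 9.43
tool_pos: [403.2, 279.1, 333.2]
tcp_rot: [[0.355, -0.001, 0.935], [0.935, -0.002, -0.355], [0.002, 1.0, 0.0]]
wrist_force: [0.1, -1.1, -1.5]
gripper_width: 15.1
```

```bash
python3 goal.py -21 330; python3 - <<'E'
from h import *
a,s=snap('scene','s4');b,d=snap('side','d4');st=read_state();R=st['tcp_rot'];T=st['tool_pos']
# expected foot corners, flange corners
for c,im,n in((s,a,'s'),(d,b,'d')):
    im=im[:,:,::-1].copy()
    L=np.array([(-85,5,198),(85,5,198),(-99,18,33),(99,18,33),(0,0,115.5)])
    P=np.array([T+R@l for l in L]);pp=proj(c,P);print(n,pp.round(1).tolist(),proj(c,[[511,238.5,200]]).round(1))
    cv2.imwrite(f'pics/{n}4c.png',im)
sc=cv2.imread('pics/s4.png')[100:270,320:500];sd=cv2.imread('pics/d4.png')[20:220,130:400]
W=np.zeros((600,800,3),np.uint8);A=cv2.resize(sc,None,fx=2.2,fy=2.2,interpolation=2);Bb=cv2.resize(sd,None,fx=1.48,fy=1.48,interpolation=2)
W[:A.shape[0],:A.shape[1]]=A;W[:Bb.shape[0],400:400+Bb.shape[1]]=Bb;cv2.imwrite('pics/c4.png',W)
E
```

```text
q [ 0.995  0.226 -1.002 -1.231 -1.358  1.571] pos [403.2 279.1 333.2] F [ 0.1 -1.1 -1.5] w 15.136313093915453
shift tool [ 0.7 -3.2 -0.3] turn [ 0.    -0.003 -0.002]
s [[385.0, 172.4], [457.2, 200.8], [406.9, 125.7], [485.5, 153.0], [432.0, 165.0]] [[420.6 201.2]]
d [[337.9, 102.3], [340.7, 73.5], [281.0, 98.5], [290.4, 65.7], [312.7, 87.5]] [[313.2 123.6]]
```

View pics/c4.png

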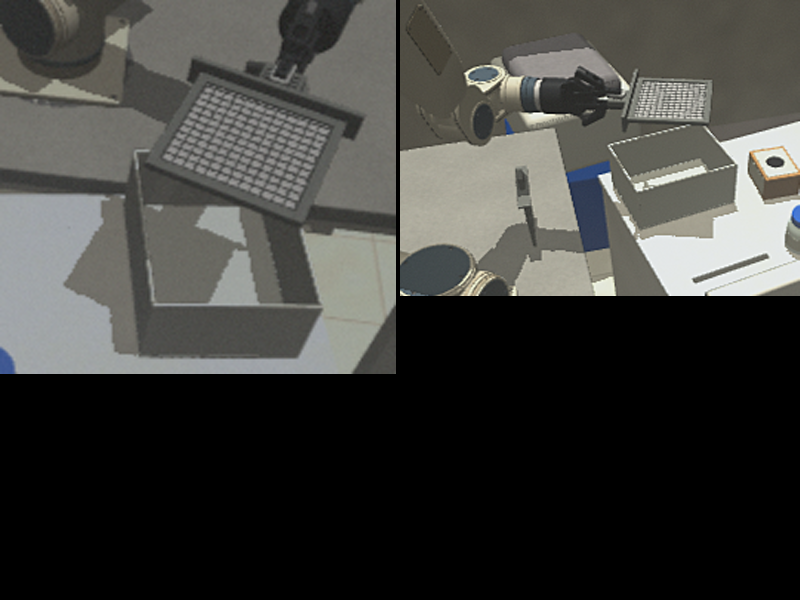

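Scene and side: the screen is held mesh up over the bin, with foot corners at about scene (387,175) and (458,201). The bin rim corner is still at (380.5,168), so the bin has not moved. One closer check of level, fitting the screen's pose to its corners in both views.

```bash
python3 - <<'E'
import cv2,numpy as np
a=cv2.resize(cv2.imread('pics/s4.png')[118:208,375:495],None,fx=5,fy=5,interpolation=2)
b=cv2.resize(cv2.imread('pics/d4.png')[62:112,270:350],None,fx=2.9*1,fy=2.9,interpolation=2)
W=np.zeros((600,800,3),np.uint8);W[:450,:600]=a;W[452:597,:232]=b;cv2.imwrite('pics/c5.png',W)
E
```

```text
(no output)
```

View pics/c5.png

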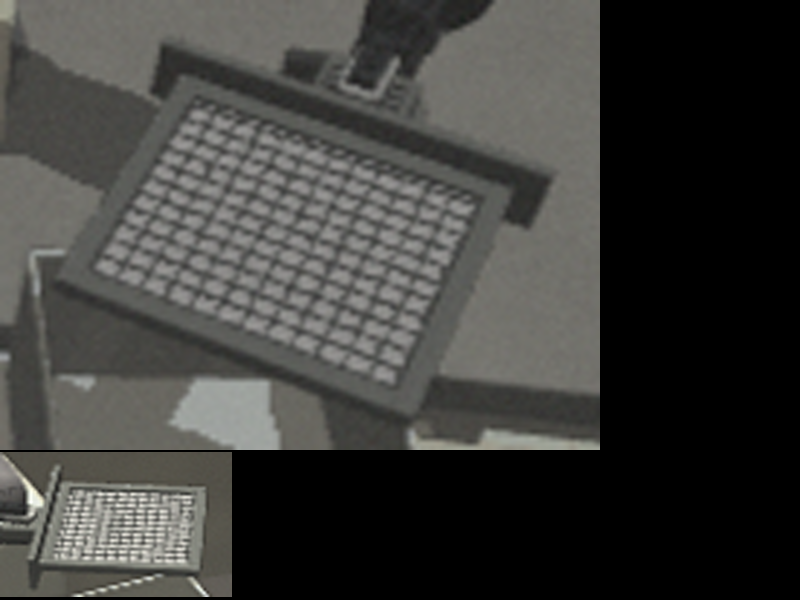

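```bash
python3 - <<'E'
from h import *
from scipy.optimize import least_squares
from scipy.spatial.transform import Rotation as Ro
s=eyes.calibration('scene');d=eyes.calibration('side');st=read_state();R=st['tcp_rot'];T=st['tool_pos']
L=np.array([(-85,5,198),(85,5,198),(-99,18,33),(99,18,33)])
os=np.array([(386.6,173.4),(456.6,200),(407.6,128),(482.6,155.6)]);od=np.array([(339,103.4),(341.4,74.4),(283.8,99.9),(290.7,68.2)])
def pts(x,l=L):return T+x[:3]+(R@(Ro.from_rotvec(x[3:])).as_matrix()@l.T).T
f=lambda x:np.r_[(proj(s,pts(x))-os).ravel(),(proj(d,pts(x))-od).ravel()]
r=least_squares(f,np.zeros(6),x_scale=[10]*3+[.1]*3);print(r.x.round(3),r.fun.round(1))
J=r.jac;print('sd',np.sqrt(np.diag(np.linalg.inv(J.T@J))).round(3))
print('mesh_mid',pts(r.x,np.array([[0,0,115.5]])),'nominal',T+R[:,2]*115.5)
q=st['qd'];print(q.round(4),st['wrist_force'],st['moment'])
E
```

```text
[ 1.676 -1.816 -8.296 -0.037  0.01  -0.01 ] [-1.7 -0.1  0.7  1.8 -1.7  0.   1.4 -0.1 -0.2 -1.2 -0.4 -0.5 -1.9  0.5
 -0.  -0.1]
sd [1.381 1.61  2.121 0.014 0.01  0.014]
mesh_mid [[513.1787345  237.36281633 330.22056134]] nominal [511.1731296  238.05916008 334.21613479]
[ 0.0011 -0.0046  0.0096 -0.0097 -0.0054 -0.0051] [-0.36351906 -0.28129462 -2.06749159] [0.48213221 1.34824033 0.07228165]
```

Emit:
{"fn": "carry_out", "kwargs": {
  "series": "0.1 0 0 0 0 0 0; 0.1 0 0 0 0 0 0; 0.1 0 0 0 0 0 0; 0.1 0 0 0 0 0 0"
}}

```text
clock: 10.02
tool_pos: [403.2, 278.8, 336.2]
tcp_rot: [[0.355, -0.004, 0.935], [0.935, -0.007, -0.355], [0.008, 1.0, 0.002]]
wrist_force: [-0.5, -0.4, -1.4]
gripper_width: 15.1
```

```bash
python3 goal.py -21 333; python3 -c "
from station import *
print(read_state()['tcp_rot'].round(3),read_state()['qd'].round(3),read_state()['clock'])
print(order.close_job())"
```

```text
q [ 0.995  0.22  -1.    -1.227 -1.358  1.571] pos [403.2 278.8 336.2] F [-0.5 -0.4 -1.4] w 15.121895685125251
shift tool [ 1.  -3.2 -0.4] turn [ 0.002 -0.003 -0.008]
[[ 0.355 -0.004  0.935]
 [ 0.935 -0.007 -0.355]
 [ 0.008  1.     0.002]] [-0.001 -0.004  0.     0.001 -0.    -0.001] 10.025
the job is handed in; nothing more can be done
None
```

I pulled the grey lint screen out of the slot by its grip and turned it level with the mesh face up. I handed the job in at 10.0 s with the gripper still holding it over the bin, still to within sensor noise (0.004 rad/s or less). I viewed 9 pictures.

**Last checks**
- **Centring:** mesh centre within about 1 mm of the bin's centre by the arm's reading, and 2–3 mm by a fit to the camera pictures.
- **Height:** axis of the screen at z ≈ 336 mm, so its underside is over 110 mm above the rim.
- **Load:** grip still at 15 mm opening, and the wrist carrying about 2 N, which is the screen's weight alone.
- **Bin and other things:** the bin's rim was at the same pixels as at the start. I checked the carton and jar only by eye.

**What disagreed or fell short**
- **Level:** the arm reads level within 0.5°, but the picture fit suggested a tilt of about 2° (±0.8°), roughly its own pixel noise. I left it uncorrected.
- **Heading:** joint 3 ran into its limit, so I could not line the screen up with the bin. It sits turned about 29° to the bin's sides, and the blade's corners reach past the rim in plan.
- **Joint 3:** it read −1.042 for a moment while I was searching (stated limit −1.04). I backed off and finished at −1.00.

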